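# Pop a shortbread out of its loose-bottomed tin

## Robot

A 6-joint arm with a two-finger parallel gripper is mounted at the origin on the work surface. World frame = base frame: x ahead of the robot, y to its left, z up, the work surface at z = 0. Lengths are in m, angles in rad, forces in N, time in s.
With the tool pointing down it reaches from about 0.3 to 0.875 m from the base axis. Payload 6.4 kg.
Tool frame: the origin (TCP) lies at the very end of the fingers, on their centre line; the grasp point (between the pads) lies 19 mm behind it; z points along the fingers, y is the line along which they close (so a half turn about z gives the same grasp; the last joint's range is limited). The gripper opens to 85 mm and grips with 20 to 120 N. Pads are 22 mm wide; open, the fingers measure 114 mm over their backs; the gripper's body (76 mm by 85 mm) begins 54 mm behind the grasp point. The pads swing forward as they close: fully open they stand 13 mm farther back than shut.
Start: joints at [0.906, 0.181, 1.607, -0, 1.354, -0.206], TCP at [0.255, 0.516, 0.231] pointing down, gripper open.
Joint ranges: [-2.99, 2.99], [-0.89, 2.07], [0.3, 2.58], [-1.14, 4.28], [0, 2.63], [-3.12, 3.12]. Speed limits (rad/s): [2.57, 2.57, 3.01, 3.14, 3.14, 3.14].

## Interface

Orientations are given as [roll, pitch, yaw] about the fixed x, y, z axes, in that order (R = Rz(yaw) Ry(pitch) Rx(roll)).
In Python, from plant import get_obs, read_camera, camera_model, sign_off, spotter gives the robot as it stands. The module is installed in compiled form; this text tells all that it offers.
- The arm moves only by the tool send_rows, never from a script. Its argument "moves" is a list that holds one entry, the list of rows, each a list of 6 numbers: the shift along the world's x, y, z in cm, then the turn, a rotation vector about the world's x, y, z in rad. In form: [[[x, y, z, rx, ry, rz], ...]]. A call has 1 to 20 rows; each row is the pose to reach, as a shift and turn from the pose commanded when the call began; what a row does not reach only later rows make up. A row lasts 1/10 s, in which the tool goes at most 50 mm and 8.59 degrees, less where a joint would pass 70% of its speed; a pose out of reach is approached as far as the arm can. A call with a gripper value outside its range is refused whole. "gripper" is the closure, from 0 (fully open) to 1 (shut), set as the call begins (left out, the last holds). The fingers move at their own pace and stop on an object; "grip_force" is the grip in N (left out, the last holds). Time passes only in rows, so rows that repeat a pose let the fingers close. It gives the time, the measured TCP pose, the force, the opening and the grip force at its end, in the units of the state.
- get_obs(): the state, without advancing time (a new reading comes with each control period).
- read_camera(name): name is "side" or "top"; returns the picture (384x512x3 uint8, red, green, blue); there is no depth.
- camera_model(name): a dict with "intrinsics" (3x3 intrinsics, pixels), "cam_to_world" (4x4, takes a point from camera to world coordinates). Camera axes: x right, y down, z forward; pixel columns grow to the right and rows downward; lengths in m; the calibration is good to about 2 mm. A picture is of the moment at which its call begins. camera_model takes no time and is no camera call.
- sign_off(): hands the job in; it is judged then, once.
Trained networks look in the newest picture that a camera, given by its name, has taken for a name from the list of things; names that differ only in an ending like _2 or _b are one class to them, and where a whole thing is asked for, a point or a joint stands for the part that bears it (a point fixed in the world has none). Each returns a list of dicts, best first, with "confidence" (0 to 1); they miss things now and then, are a little off and sometimes report something else, mostly with a low value. They report only what shows in the picture. A call takes as long as a camera call. They do not tell look-alikes from the thing itself.
- spotter.recognise(camera, label): "point" ([x, y, z] in m, in the coordinates of the camera as it stood for that picture, good to about 4 mm: the middle of the surface that is visible of it).
- spotter.cut_out(camera, label): "pixels" (384x512 bool, what is visible of it).
The state is a dict: "clock": time; "q": joint angles; "joint_velocities": joint speeds; "tau": joint torques, N m; "tcp_pos": TCP position; "tcp_rot": TCP orientation; "ft_force": force on the tool from outside, world axes, zero at the start; "wrist_torque": the same for the moment, N m; "grip_width": opening from 0.0 (shut) to 1.0 (fully open); "grip_force": force on a finger pad.
Only numpy, scipy, OpenCV 4.12 (cv2) and the standard library are available. Lean on these libraries where they do the work, as an engineer would, in place of code of your own. Each camera call takes 0.05 s, during which the arm holds its last target. There are 200 camera calls.

## Task

Take the small tin with the golden shortbread and lower it, level, over the blue post of the little stand until its ring rests on the stand's foot, so that the post pushes the loose base with the shortbread up out of the ring. Leave the ring round the post, lift the shortbread on its base off the post, and set it gently, right way up, wholly on the green plate.

Things in the scene. Friction and masses are not known exactly. Their poses are not given: they have to be found in the camera images.
- ring_gold: The bright steel ring (wall) of the loose-bottomed tin that holds the golden shortbread: 62 mm across outside, 24 mm high, wall 2.5 mm, smooth and upright; at its bottom an inward lip 3 mm thick leaves a round hole 45 mm across. Loose, about 90 g. Origin: centre of its underside, z up. It starts on the worktop. Two tins of just the same shape stand near it: one with a dark brown shortbread, one with a bare metal base; they are not wanted.
- base_gold: The loose metal base disc, 53 mm across and 3 mm thick, with a golden, hard-baked shortbread of the same diameter and 13 mm thick stuck on it (16 mm high together, about 60 g; it may be gripped by its round side). Origin: centre of the disc's underside, z up. It starts inside the ring, lying on the lip, 3 mm above the ring's underside, its top 5 mm below the ring's rim, with 2 mm of play all round.
- stand: Stand for emptying such tins: a round dark steel foot 92 mm across and 6 mm thick, with an upright blue post 28 mm across in its middle that rises 36 mm above the foot (top at 42 mm). Loose but heavy (about 500 g). Origin: centre of the foot's underside, z up along the post. A tin lowered over it with the post anywhere within its hole goes down until the ring lies on the foot; the base then stays on the post, its underside 12 mm above the ring's rim.
- plate: Flat round green ceramic serving plate, 160 mm across and 10 mm thick, flat on top without a raised rim. Loose, about 450 g. Origin: centre of its underside, z up.
There are look-alikes about, which are no part of the job. Of the things like the stand, leave any that is brown, orange or red; of the rest the smaller one is meant.

How it is judged:
On the way:
1. the ring has gone down round the post onto the stand's foot, and the base with the golden shortbread stands on the post, level, clear above the ring (z of ring_gold in the frame of stand below 0.013 m and horizontal distance between each of ring_gold, base_gold and stand below 0.02 m and z of base_gold in the frame of ring_gold above 0.026 m and angle between base_gold's own z axis and vertical below 0.17 rad), for 0.2 s.
At the end, for the whole second after the job is handed in: The golden shortbread on its base lies at rest, within 6 degrees of level, flat on the green plate, its centre within 53 mm of the plate's; its ring lies round the post of the upright stand, within 20 mm of centre, 10 degrees of level, its underside at most 7 mm above the foot (horizontal distance between base_gold and plate below 0.053 m and z of base_gold in the frame of plate between 0.006 and 0.014 m and angle between each of base_gold, stand's own z axis and vertical below 0.1 rad and linear speed of base_gold below 0.02 m/s and z of ring_gold in the frame of stand below 0.013 m and horizontal distance between ring_gold and stand below 0.02 m and angle between ring_gold's own z axis and vertical below 0.17 rad); the robot touches nothing.
It fails at once if the golden shortbread is tipped by more than 45 degrees (angle between base_gold's own z axis and vertical above 0.79 rad).
It fails at once if the golden shortbread is dropped onto the plate (let go more than about 25 mm above it) (linear speed of base_gold above 0.7 m/s and contact force between the fingers and base_gold below 0.05 N and horizontal distance between base_gold and plate below 0.1 m and z of base_gold in the frame of plate below 0.2 m and distance between base_gold and ring_gold above 0.08 m).
It also fails if it takes over 58 s, if anything falls off the work surface, if the arm or the gripper's body presses on something with over 40 N, if the wrist force passes 120 N, or if a joint passes its speed limit or range.

## Working session

There is one attempt and no reset: what is moved stays moved. The work goes in short steps, Python scripts to look and compute and a tool call to move; the robot and the scene stay as the last step left them, time stands still between calls to the robot, and variables do not carry over. Pictures are saved under pics/ and viewed, at most 10 in all, crops included, and the job is handed in when it is done.

Besides the shell and the picture viewer there is one more tool, called after "Call:" in YAML: its name, and indented under it one key for each argument. send_rows: Moves the arm, as the interface text tells. Its arguments: {"type":"object","properties":{"moves":{"type":"array"},"gripper":{"type":"number"},"grip_force":{"type":"number"}},"required":["moves"]}

```bash
mkdir -p pics; cat > h.py <<'E'
import numpy as np, cv2
from plant import get_obs, read_camera, camera_model, sign_off, spotter
def save(n,f):
    im=read_camera(n); cv2.imwrite('pics/'+f,cv2.cvtColor(im,cv2.COLOR_RGB2BGR)); return im
def toworld(n,p):
    return (camera_model(n)['cam_to_world']@np.r_[p,1])[:3]
def pix2plane(n,uv,z):
    m=camera_model(n);T=np.array(m['cam_to_world']);K=np.array(m['intrinsics'])
    d=T[:3,:3]@np.linalg.inv(K)@np.r_[uv,1]; o=T[:3,3]
    return o+d*(z-o[2])/d[2]
def proj(n,P):
    m=camera_model(n);T=np.linalg.inv(m['cam_to_world']);K=np.array(m['intrinsics'])
    c=K@(T@np.r_[P,1])[:3]; return c[:2]/c[2]
E
python3 - <<'E'
from h import *
for n in ('side','top'):
    save(n,n+'0.png')
    print(n,np.round(camera_model(n)['cam_to_world'],3).tolist())
    for l in ('ring_gold','base_gold','stand','plate'):
        for d in spotter.recognise(n,l): 
            w=toworld(n,d['point']);print(l,round(d['confidence'],2),np.round(w,3),np.round(proj(n,w)))
o=get_obs();print(o['clock'],o['tcp_pos'],o['tcp_rot'],o['grip_width'])
E
```

```text
side [[0.946, -0.193, 0.263, 0.182], [-0.325, -0.587, 0.741, -0.899], [0.011, -0.786, -0.618, 0.765], [0.0, 0.0, 0.0, 1.0]]
ring_gold 0.62 [ 0.608 -0.226  0.019] [328. 247.]
base_gold 0.74 [ 0.618 -0.2    0.024] [326. 237.]
stand 0.85 [ 0.62  -0.005  0.009] [295. 194.]
stand 0.82 [ 0.489 -0.024  0.006] [251. 209.]
stand 0.78 [0.634 0.198 0.01 ] [272. 155.]
stand 0.68 [0.496 0.12  0.006] [237. 178.]
stand 0.65 [ 0.334 -0.049  0.013] [195. 226.]
plate 0.6 [0.426 0.303 0.015] [197. 147.]
top [[-0.01, -0.987, 0.158, 0.287], [-1.0, 0.009, -0.005, -0.012], [0.004, -0.158, -0.988, 1.236], [0.0, 0.0, 0.0, 1.0]]
ring_gold 0.44 [ 0.609 -0.201  0.024] [318. 145.]
base_gold 0.72 [ 0.62  -0.205  0.012] [318. 143.]
stand 0.92 [0.641 0.207 0.008] [178. 138.]
stand 0.87 [0.5   0.129 0.007] [204. 185.]
stand 0.82 [0.622 0.004 0.004] [247. 144.]
stand 0.74 [ 0.343 -0.042  0.007] [264. 238.]
stand 0.66 [ 0.496 -0.017  0.011] [255. 185.]
plate 0.76 [0.431 0.312 0.008] [140. 209.]
0.5 [0.25463034 0.51552294 0.23126122] [-3.14150652e+00  2.09970455e-05  2.68282290e+00] 1.0007894026680504
```

```bash
cd pics; python3 -c "
import cv2;a=cv2.imread('top0.png');b=cv2.imread('side0.png');import numpy as np
cv2.imwrite('top0b.png',cv2.resize(a,(800,600)));cv2.imwrite('side0b.png',cv2.resize(b,(800,600)))"
```

```text
(no output)
```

View pics/top0b.png

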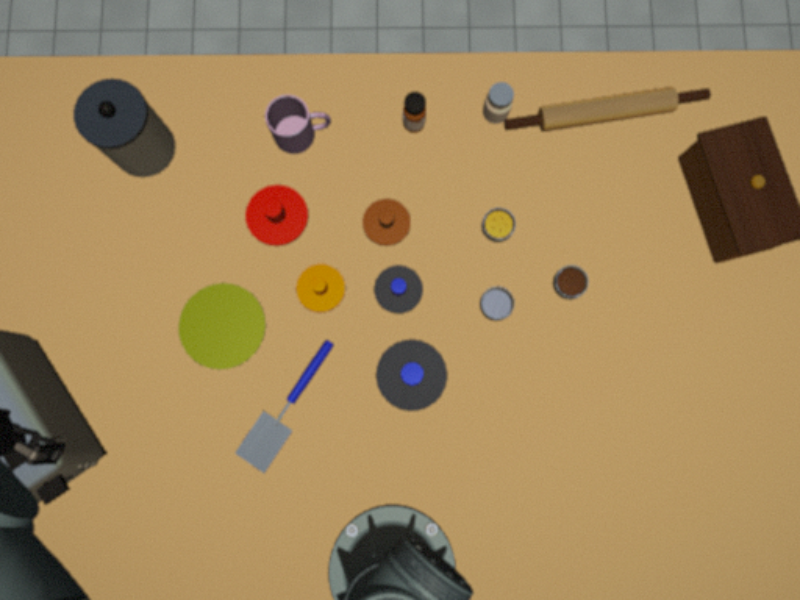

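View pics/side0b.png

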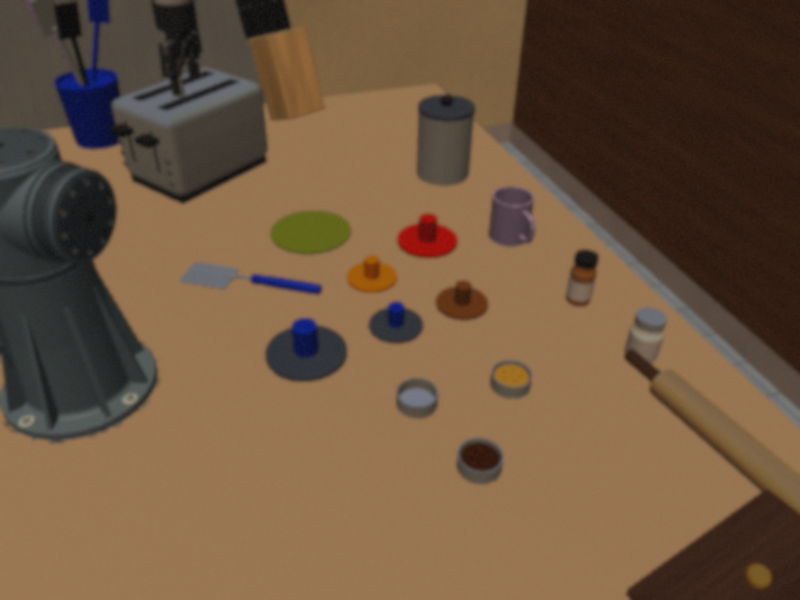

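The top view shows the golden tin at (498,225), the small dark stand with the blue post at (398,288), and the larger look-alike stand at (412,374). The green plate is at (222,325), in 800x600 pixels. The side view agrees. Next I'll fit silhouettes to the masks in both cameras.

```bash
cat >> h.py <<'E'
from scipy.optimize import least_squares
def cyl(n,x,y,r,z0,z1):
    a=np.linspace(0,2*np.pi,60,endpoint=False)
    P=np.array([proj(n,[x+r*np.cos(t),y+r*np.sin(t),z]) for z in (z0,z1) for t in a],np.float32)
    return cv2.convexHull(P)
S=8
def sil(n,x,y,parts):
    m=np.zeros((384*S,512*S),np.uint8)
    for p in parts: cv2.fillConvexPoly(m,np.round(cyl(n,x,y,*p)*S).astype(np.int32),1)
    M=cv2.moments(m,True); return np.array([M['m10'],M['m01']])/M['m00']/S,M['m00']/S/S
PARTS=dict(ring=[(.031,0,.024)],stand=[(.046,0,.006),(.014,0,.042)],plate=[(.08,0,.01)],base=[(.0265,.003,.019)])
def best(n,label,near):
    c=[d for d in spotter.cut_out(n,label)]
    f=lambda d:np.linalg.norm(np.argwhere(d['pixels']).mean(0)[::-1]-near)
    return min(c,key=f)['pixels'].astype(np.uint8) if c else None
def fit(cents,parts,x0):
    def res(p,ns): return np.concatenate([sil(n,*p,parts)[0]-cents[n] for n in ns])
    for ns in [[n] for n in cents]+([list(cents)] if len(cents)>1 else []):
        s=least_squares(res,x0,args=(ns,),diff_step=5e-3,x_scale=1e-2)
        print(ns,np.round(s.x,4),'res',np.round(s.fun,2))
    return s.x
E
python3 - <<'E'
from h import *
save('side','s1.png');save('top','t1.png')
for k,l,x0 in (('ring','ring_gold',(.61,-.205)),('stand','stand',(.495,-.018)),('plate','plate',(.43,.31))):
    c={}
    for n in ('top','side'):
        u=proj(n,[*x0,.01]); m=best(n,l,u)
        if m is None: print('none',n,l);continue
        if k=='ring': # fill
            cs,_=cv2.findContours(m,cv2.RETR_EXTERNAL,cv2.CHAIN_APPROX_NONE); m2=np.zeros_like(m); cv2.fillConvexPoly(m2,cv2.convexHull(np.vstack(cs)),1); m=m2
        M=cv2.moments(m,True);c[n]=np.array([M['m10'],M['m01']])/M['m00']
        print(l,n,np.round(c[n],1),np.round(u,1),'area',M['m00'],'exp',round(sil(n,*x0,PARTS[k])[1]))
    fit(c,PARTS[k],x0)
E
```

```text
none top ring_gold
ring_gold side [325.3 248.1] [323.9 243.8] area 214.0 exp 573
['side'] [ 0.6056 -0.2205] res [ 0.01 -0.  ]Traceback (most recent call last):
  File "<stdin>", line 6, in <module>
  File "h.py", line 26, in best
    c=[d for d in spotter.cut_out(n,label)]
                  ~~~~~~~~~~~~~~~^^^^^^^^^
ValueError: time passes only in moves, steps and waits
```

```bash
cat > m.py <<'E'
from h import *
def segment(im,k,uv,r):
    lab=cv2.cvtColor(im,cv2.COLOR_RGB2LAB).astype(float)
    u,v=np.round(uv).astype(int); y0,x0=v-r,u-r
    w=lab[v-r:v+r+1,u-r:u+r+1]
    ringpx=np.concatenate([w[0],w[-1],w[:,0],w[:,-1]]); bg=np.median(ringpx,0)
    d=np.linalg.norm(w-bg,axis=2)
    t,_=cv2.threshold(np.clip(d,0,255).astype(np.uint8),0,1,cv2.THRESH_BINARY+cv2.THRESH_OTSU)
    m=(d>max(12,t*.6)).astype(np.uint8)
    n,l,st,_=cv2.connectedComponentsWithStats(m); 
    i=1+np.argmax(st[1:,4]); m=(l==i).astype(np.uint8)
    cs,_=cv2.findContours(m,cv2.RETR_EXTERNAL,cv2.CHAIN_APPROX_NONE); cv2.drawContours(m,cs,-1,1,-1)
    f=np.zeros(im.shape[:2],np.uint8); f[v-r:v+r+1,u-r:u+r+1]=m; return f
def measure(k,x0,tf,sf,R):
    c={}
    for n,f,r in (('top',tf,R[0]),('side',sf,R[1])):
        im=cv2.cvtColor(cv2.imread('pics/'+f),cv2.COLOR_BGR2RGB)
        uv,ea=sil(n,*x0,PARTS[k]); m=segment(im,k,uv,r); M=cv2.moments(m,True); c[n]=np.array([M['m10'],M['m01']])/M['m00']
        print(k,n,np.round(c[n],1),np.round(uv,1),'area',M['m00'],'exp',round(ea))
        cs,_=cv2.findContours(m,cv2.RETR_EXTERNAL,cv2.CHAIN_APPROX_NONE)
        big=globals().setdefault('dbg',{}).setdefault(n,cv2.cvtColor(im,cv2.COLOR_RGB2BGR)); cv2.drawContours(big,cs,-1,(255,0,255),1)
    return fit(c,PARTS[k],x0)
E
python3 - <<'E'
from m import *; import m
measure('ring',(.605,-.208),'t1.png','s1.png',(15,19))
measure('stand',(.495,-.018),'t1.png','s1.png',(19,22))
measure('plate',(.43,.31),'t1.png','s1.png',(34,32))
a=m.dbg['top'][90:250,100:360];b=m.dbg['side'][120:280,160:360]
cv2.imwrite('pics/d1.png',np.vstack([cv2.resize(a,None,fx=1.8,fy=1.8),cv2.resize(b,(468,300))]))
E
```

```text
ring top [318.5 143.7] [319.4 147.9] area 423.0 exp 396
ring side [326.6 242.4] [322.7 244.6] area 603.0 exp 577
['top'] [ 0.6175 -0.2056] res [0. 0.]Traceback (most recent call last):
  File "<stdin>", line 2, in <module>
  File "m.py", line 22, in measure
    return fit(c,PARTS[k],x0)
  File "h.py", line 32, in fit
    s=least_squares(res,x0,args=(ns,),diff_step=5e-3,x_scale=1e-2)
    return func(*args, **kwargs)
    result = trf(vector_fun.fun, vector_fun.jac, x0, f0, J0, lb, ub, ftol, xtol,
                 gtol, max_nfev, x_scale, loss_function, tr_solver,
                 tr_options.copy(), verbose, callback=callback_wrapped)
    return trf_no_bounds(
        fun, jac, x0, f0, J0, ftol, xtol, gtol, max_nfev, x_scale,
        loss_function, tr_solver, tr_options, verbose, callback=callback)
    J = jac(x)
    self._update_jac()
    ~~~~~~~~~~~~~~~~^^
    self.J = self.jac_wrapped(xp_copy(self.x), f0=self.f)
             ~~~~~~~~~~~~~~~~^^^^^^^^^^^^^^^^^^^^^^^^^^^^
    J, dct = approx_derivative(
             ~~~~~~~~~~~~~~~~~^
        self.fun,
        ^^^^^^^^^
    ...<2 lines>
[... 765 characters left out ...]
py", line 30, in res
    def res(p,ns): return np.concatenate([sil(n,*p,parts)[0]-cents[n] for n in ns])
                                          ~~~^^^^^^^^^^^^
  File "h.py", line 22, in sil
    for p in parts: cv2.fillConvexPoly(m,np.round(cyl(n,x,y,*p)*S).astype(np.int32),1)
                                                  ~~~^^^^^^^^^^
  File "h.py", line 17, in cyl
    P=np.array([proj(n,[x+r*np.cos(t),y+r*np.sin(t),z]) for z in (z0,z1) for t in a],np.float32)
                ~~~~^^^^^^^^^^^^^^^^^^^^^^^^^^^^^^^^^^^
  File "h.py", line 12, in proj
    m=camera_model(n);T=np.linalg.inv(m['cam_to_world']);K=np.array(m['intrinsics'])
ValueError: time passes only in moves, steps and waits
```

camera_model seems to be refused after many calls, so I'll cache it.

```bash
python3 - <<'E'
s=open('h.py').read()
s=s.replace("def save(","import functools\ncamera_model=functools.lru_cache(None)(camera_model)\ndef save(",1)
open('h.py','w').write(s)
E
python3 - <<'E'
from m import *; import m
measure('ring',(.617,-.206),'t1.png','s1.png',(15,19))
measure('stand',(.495,-.018),'t1.png','s1.png',(19,22))
measure('plate',(.43,.31),'t1.png','s1.png',(34,32))
a=m.dbg['top'][90:250,100:360];b=m.dbg['side'][120:280,160:360]
cv2.imwrite('pics/d1.png',np.vstack([cv2.resize(a,None,fx=1.8,fy=1.8),cv2.resize(b,(468,300))]))
E
```

```text
ring top [318.5 143.6] [318.6 143.9] area 427.0 exp 396
ring side [326.6 242.4] [326.9 243. ] area 603.0 exp 572
['top'] [ 0.6178 -0.2056] res [-0.  0.]
['side'] [ 0.6171 -0.2041] res [0. 0.]
['top', 'side'] [ 0.6172 -0.2048] res [-0.25  0.21  0.19  0.19]
stand top [254.5 184.8] [255.  186.1] area 788.0 exp 788
stand side [253. 207.] [252.3 208. ] area 714.0 exp 714
['top'] [ 0.4988 -0.0169] res [-0. -0.]
['side'] [ 0.498  -0.0144] res [-0. -0.]
['top', 'side'] [ 0.4983 -0.0157] res [-0.39  0.16  0.25  0.28]
plate top [141.7 208.3] [141.1 209.5] area 2475.0 exp 2478
plate side [198.4 148.4] [198.  149.1] area 1208.0 exp 1261
['top'] [0.4334 0.3082] res [0. 0.]
['side'] [0.4322 0.3139] res [ 0. -0.]
['top', 'side'] [0.4325 0.3094] res [-0.45  0.3   0.45  0.71]
```

View pics/d1.png

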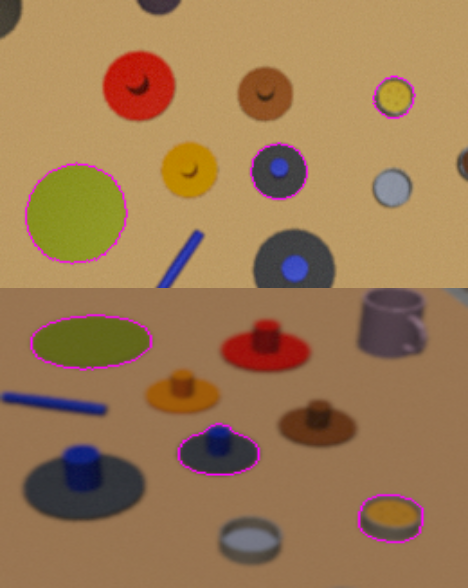

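The contours fit well in both views: ring (0.617,-0.205), stand (0.498,-0.016), plate (0.432,0.310). I'll hover over the golden tin with the fingers closing along x.

Call:
send_rows:
  moves:
    - [[0, 0, 3, 0, 0, 0], [0, 0, 5, 0, 0, 0], [2, -4, 5, 0, 0, -0.14], [4, -8, 5, 0, 0, -0.28], [6, -12, 5, 0, 0, -0.42], [8, -16, 5, 0, 0, -0.56], [10, -20, 5, 0, 0, -0.7], [12, -24, 5, 0, 0, -0.84], [14, -28, 5, 0, 0, -0.98], [16, -32, 5, 0, 0, -1.112], [18, -36, 5, 0, 0, -1.112], [20, -40, 4, 0, 0, -1.112], [22.2, -44, 2, 0, 0, -1.112], [24.2, -48, 0, 0, 0, -1.112], [26.2, -52, -2, 0, 0, -1.112], [28.2, -56, -4, 0, 0, -1.112], [30.2, -60, -6, 0, 0, -1.112], [32.2, -64, -8, 0, 0, -1.112], [34.2, -68, -10, 0, 0, -1.112], [36.2, -72, -12, 0, 0, -1.112]]
  gripper: 0.1

```text
clock: 2.7
tcp_pos: [0.6173, -0.2063, 0.1104]
tcp_rot: [3.141, 0.0, 1.571]
ft_force: [-0.1, 0.0, 0.7]
grip_width: 0.904
grip_force: 0.0
```

Call:
send_rows:
  moves:
    - [[0, 0, 0, 0, 0, 0], [0, 0, 0, 0, 0, 0], [0, 0, 0, 0, 0, 0]]

```text
clock: 3.0
tcp_pos: [0.6167, -0.2037, 0.1119]
tcp_rot: [3.141, -0.0, 1.571]
ft_force: [-0.5, 0.5, 0.9]
grip_width: 0.902
grip_force: 0.0
```

```bash
python3 - <<'E'
from h import *
im=save('side','s2.png');o=get_obs();print(o['clock'],o['tcp_pos'],o['tcp_rot'],o['grip_width'],o['ft_force'])
p=o['tcp_pos']; c=cv2.cvtColor(im,cv2.COLOR_RGB2BGR)
for dx in (-.04,0,.04):
    u=proj('side',p+[dx,0,0]); print(np.round(u,1)); cv2.circle(c,tuple(np.round(u).astype(int)),1,(0,0,255),-1)
cv2.imwrite('pics/s2c.png',cv2.resize(c[130:280,240:420],None,fx=4,fy=4))
E
```

```text
3.05 [ 0.61692689 -0.20348396  0.11248066] [3.14030799e+00 4.23343820e-04 1.57189153e+00] 0.8992039637966689 [-0.60929282 -0.40403017  0.17480092]
[315.1 213. ]
[331.3 209.4]
[347.2 205.9]
```

View pics/s2c.png

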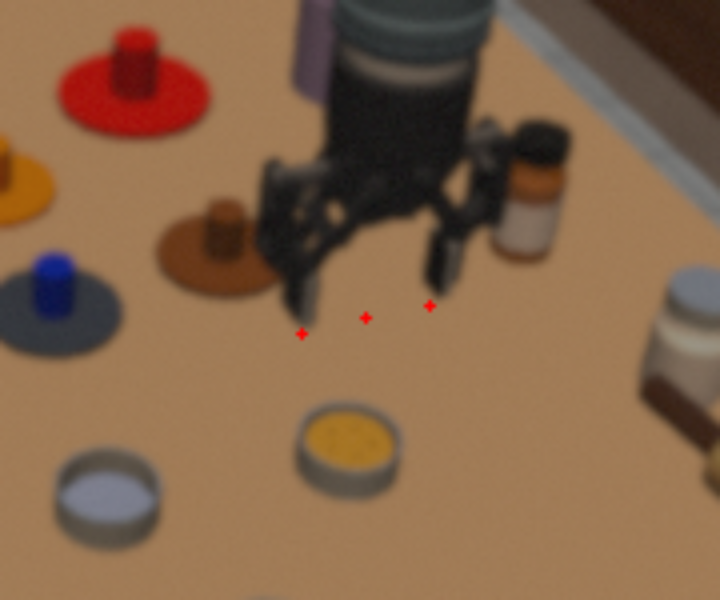

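The tips sit about 8 mm behind the TCP marks (red, around (366,318) in the crop) at this opening, so the TCP is defined for shut fingers. The tin lies below the fingers at (348,450). I'll go down and grip.

Call:
send_rows:
  moves:
    - [[0, -0.1, -2, 0, 0, 0], [0, -0.1, -4, 0, 0, 0], [0, -0.1, -6, 0, 0, 0], [0, -0.1, -7.5, 0, 0, 0], [0, -0.1, -8.5, 0, 0, 0], [0, -0.1, -9.4, 0, 0, 0], [0, -0.1, -10, 0, 0, 0], [0, -0.1, -10.5, 0, 0, 0], [0, -0.1, -10.8, 0, 0, 0], [0, -0.1, -10.8, 0, 0, 0], [0, -0.1, -10.8, 0, 0, 0]]

```text
clock: 4.15
tcp_pos: [0.6169, -0.2056, 0.0036]
tcp_rot: [3.141, 0.0, 1.571]
ft_force: [0.1, -0.0, -0.1]
grip_width: 0.899
grip_force: 0.0
```

Call:
send_rows:
  moves:
    - [[0, 0, 0, 0, 0, 0], [0, 0, 0, 0, 0, 0], [0, 0, 0, 0, 0, 0], [0, 0, 0, 0, 0, 0], [0, 0, 0, 0, 0, 0], [0, 0, 0, 0, 0, 0], [0, 0, 0, 0, 0, 0], [0, 0, 0, 0, 0, 0]]
  gripper: 0.45
  grip_force: 40

```text
clock: 4.95
tcp_pos: [0.6172, -0.2058, 0.0044]
tcp_rot: [3.14, 0.001, 1.571]
ft_force: [-1.2, 1.5, 7.1]
grip_width: 0.709
grip_force: 43.5
```

Call:
send_rows:
  moves:
    - [[0, 0, 0.5, 0, 0, 0], [0, 0, 1.5, 0, 0, 0], [0, 0, 3, 0, 0, 0], [0, 0, 5, 0, 0, 0], [-0.4, 0.7, 7, 0, 0, 0], [-1.2, 2, 8, 0, 0, 0], [-2.4, 3.9, 8, 0, 0, 0], [-3.9, 6.2, 8, 0, 0, 0], [-5.4, 8.6, 8, 0, 0, 0], [-6.9, 11, 8, 0, 0, 0], [-8.3, 13.2, 8, 0, 0, 0], [-9.6, 15.2, 8, 0, 0, 0], [-10.7, 17, 8, 0, 0, 0], [-11.4, 18.2, 8, 0, 0, 0], [-11.8, 18.8, 8, 0, 0, 0], [-11.9, 18.9, 8, 0, 0, 0], [-11.9, 18.9, 8, 0, 0, 0], [-11.9, 18.9, 8, 0, 0, 0]]

```text
clock: 6.75
tcp_pos: [0.4983, -0.0172, 0.0835]
tcp_rot: [3.141, 0.0, 1.57]
ft_force: [-0.0, -0.3, -1.1]
grip_width: 0.712
grip_force: 43.8
```

```bash
python3 - <<'E'
from h import *
im=save('side','s3.png');save('top','t3.png');o=get_obs();print(o['clock'],o['tcp_pos'],o['grip_width'],o['grip_force'],o['ft_force'])
c=cv2.cvtColor(im,cv2.COLOR_RGB2BGR); p=o['tcp_pos'];z=p[2]-.004
print(sil('side',p[0],p[1],[(.031,z,z+.024)]))
h=np.round(cyl('side',p[0],p[1],.031,z,z+.024)).astype(np.int32); cv2.polylines(c,[h],True,(0,0,255),1)
cv2.imwrite('pics/s3c.png',cv2.resize(c[110:260,170:350],None,fx=4,fy=4))
E
```

```text
6.85 [ 0.49805359 -0.01708331  0.08331831] 0.7116758392653829 43.77500284463167 [-0.58247783 -1.1539386  -1.12110471]
(array([253.79896244, 180.60830863]), 479.640625)
```

View pics/s3c.png

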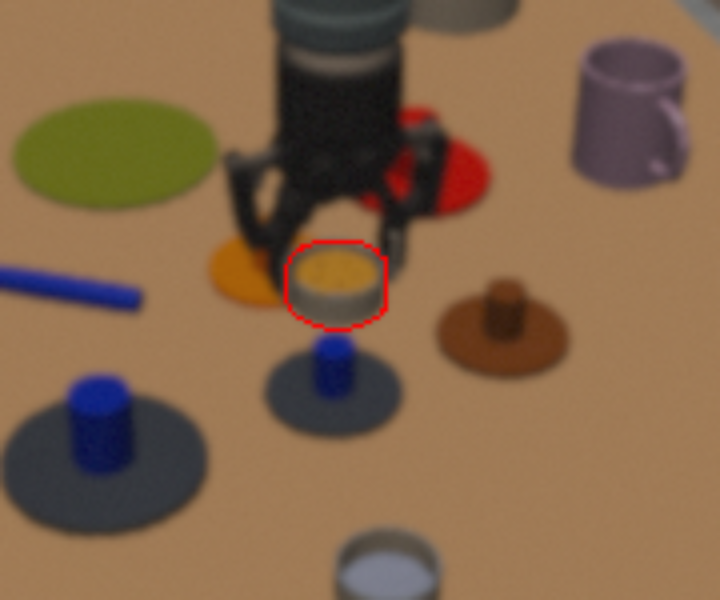

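The tin is held level in the predicted outline at (337,285), directly above the blue post at (335,345). I'll lower it.

Call:
send_rows:
  moves:
    - [[0, 0.1, -0.7, 0, 0, 0], [0, 0.1, -1.5, 0, 0, 0], [0, 0.1, -2.3, 0, 0, 0], [0, 0.1, -3, 0, 0, 0], [0, 0.1, -3.5, 0, 0, 0], [0, 0.1, -3.9, 0, 0, 0], [0, 0.1, -4.2, 0, 0, 0], [0, 0.1, -4.5, 0, 0, 0], [0, 0.1, -4.9, 0, 0, 0], [0, 0.1, -5.3, 0, 0, 0], [0, 0.1, -5.7, 0, 0, 0], [0, 0.1, -6.1, 0, 0, 0], [0, 0.1, -6.4, 0, 0, 0], [0, 0.1, -6.7, 0, 0, 0], [0, 0.1, -6.9, 0, 0, 0], [0, 0.1, -6.9, 0, 0, 0]]

```text
clock: 8.45
tcp_pos: [0.4974, -0.0154, 0.014]
tcp_rot: [-3.141, -0.0, 1.571]
ft_force: [-0.1, 0.4, -1.2]
grip_width: 0.711
grip_force: 43.8
```

Call:
send_rows:
  moves:
    - [[0, 0, -0.1, 0, 0, 0], [0, 0, -0.2, 0, 0, 0], [0, 0, -0.3, 0, 0, 0], [0, 0, -0.3, 0, 0, 0]]

```text
clock: 8.85
tcp_pos: [0.4976, -0.0154, 0.0112]
tcp_rot: [-3.141, -0.0, 1.571]
ft_force: [-0.3, 0.4, -1.2]
grip_width: 0.714
grip_force: 43.8
```

Call:
send_rows:
  moves:
    - [[0, 0, 0, 0, 0, 0], [0, 0, 0, 0, 0, 0], [0, 0, 0, 0, 0, 0], [0, 0, 0, 0, 0, 0], [0, 0, 0, 0, 0, 0]]
  gripper: 0.1

```text
clock: 9.35
tcp_pos: [0.4977, -0.0155, 0.0113]
tcp_rot: [3.141, 0.0, 1.571]
ft_force: [0.4, 0.7, -0.5]
grip_width: 0.902
grip_force: 0.0
```

Call:
send_rows:
  moves:
    - [[0, 0, 0.5, 0, 0, 0], [0, 0, 1.5, 0, 0, 0], [0, 0, 2.5, 0, 0, 0], [0, 0, 3.4, 0, 0, 0], [0, 0, 3.4, 0, 0, 0], [0, 0, 3.4, 0, 0, 0], [0, 0, 3.4, 0, 0, 0]]

```text
clock: 10.05
tcp_pos: [0.4974, -0.0154, 0.0451]
tcp_rot: [-3.141, -0.0, 1.571]
ft_force: [-0.4, 0.7, 0.4]
grip_width: 0.898
grip_force: 0.0
```

```bash
python3 - <<'E'
from h import *
im=save('side','s4.png');save('top','t4.png');o=get_obs();print(o['clock'],o['tcp_pos'],o['grip_width'],o['ft_force'])
c=cv2.cvtColor(im,cv2.COLOR_RGB2BGR)[110:260,170:350]; c=cv2.resize(c,None,fx=4,fy=4,interpolation=cv2.INTER_CUBIC)
for r,z0,z1,col in ((.031,.006,.030,(0,0,255)),(.0265,.042,.058,(255,0,255))):
    h=np.round((cyl('side',.4983,-.0155,r,z0,z1)-[170,110]+.5)*4).astype(np.int32); cv2.polylines(c,[h],True,col,1)
cv2.imwrite('pics/s4c.png',c)
E
```

```text
10.15 [ 0.49722656 -0.01534057  0.04485581] 0.8998701279378886 [-0.13478102  0.26458405  0.03885008]
```

View pics/s4c.png

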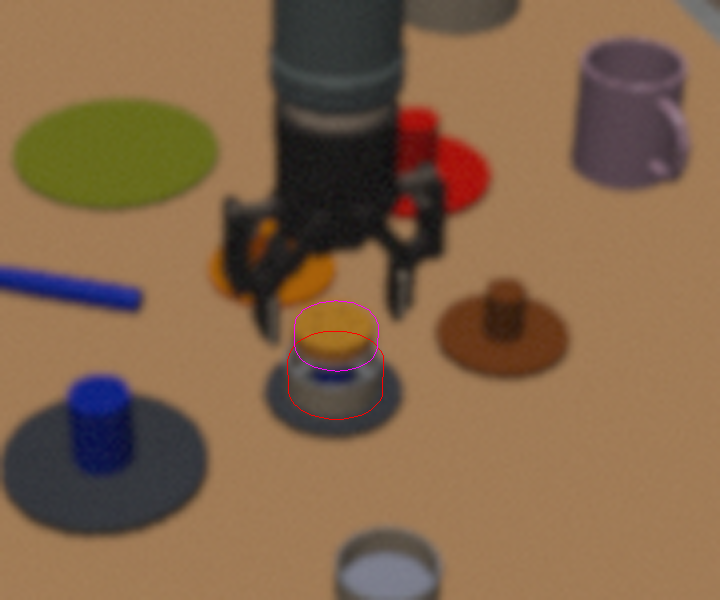

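The ring rests on the foot (red outline) and the base stands level on the post (magenta outline), both where predicted. I'll grip the base.

Call:
send_rows:
  moves:
    - [[0.05, 0, -0.2, 0, 0, 0], [0.1, 0, -0.45, 0, 0, 0], [0.1, 0, -0.45, 0, 0, 0], [0.1, 0, -0.45, 0, 0, 0]]

```text
clock: 10.55
tcp_pos: [0.4985, -0.0154, 0.0405]
tcp_rot: [-3.141, -0.0, 1.571]
ft_force: [-0.6, -0.4, 0.1]
grip_width: 0.902
grip_force: 0.0
```

Call:
send_rows:
  moves:
    - [[0, 0, 0, 0, 0, 0], [0, 0, 0, 0, 0, 0], [0, 0, 0, 0, 0, 0], [0, 0, 0, 0, 0, 0], [0, 0, 0, 0, 0, 0], [0, 0, 0, 0, 0, 0], [0, 0, 0, 0, 0, 0], [0, 0, 0, 0, 0, 0], [0, 0, 0, 0, 0, 0], [0, 0, 0, 0, 0, 0]]
  gripper: 0.55
  grip_force: 35

```text
clock: 11.55
tcp_pos: [0.4987, -0.0155, 0.0411]
tcp_rot: [3.141, 0.0, 1.571]
ft_force: [-2.5, -0.5, 5.2]
grip_width: 0.604
grip_force: 36.5
```

Call:
send_rows:
  moves:
    - [[0, 0, 0.3, 0, 0, 0], [0, 0, 0.9, 0, 0, 0], [0, 0, 1.8, 0, 0, 0], [0, 0, 3, 0, 0, 0], [0, 0, 4, 0, 0, 0], [0, 0, 5, 0, 0, 0], [0, 0, 6, 0, 0, 0], [0, 0, 6, 0, 0, 0], [0, 0, 6, 0, 0, 0]]

```text
clock: 12.45
tcp_pos: [0.4988, -0.0155, 0.1011]
tcp_rot: [3.141, 0.0, 1.571]
ft_force: [0.3, 0.5, -0.2]
grip_width: 0.606
grip_force: 36.6
```

```bash
python3 - <<'E'
from h import *
im=save('side','s5.png');save('top','t5.png');o=get_obs();print(o['clock'],o['tcp_pos'],o['grip_width'],o['grip_force'],o['ft_force'])
p=o['tcp_pos'];z=p[2]+.002
c=cv2.cvtColor(im,cv2.COLOR_RGB2BGR)[110:260,170:350]; c=cv2.resize(c,None,fx=4,fy=4,interpolation=cv2.INTER_CUBIC)
for r,z0,z1,col in ((.031,.006,.030,(0,0,255)),(.0265,z,z+.016,(255,0,255))):
    h=np.round((cyl('side',p[0],-.0155,r,z0,z1)-[170,110]+.5)*4).astype(np.int32); cv2.polylines(c,[h],True,col,1)
cv2.imwrite('pics/s5c.png',c)
E
```

```text
12.55 [ 0.49821736 -0.01535363  0.10034025] 0.6024421042889393 36.591155491769314 [ 0.75129353 -0.34258836 -0.55835685]
```

View pics/s5c.png

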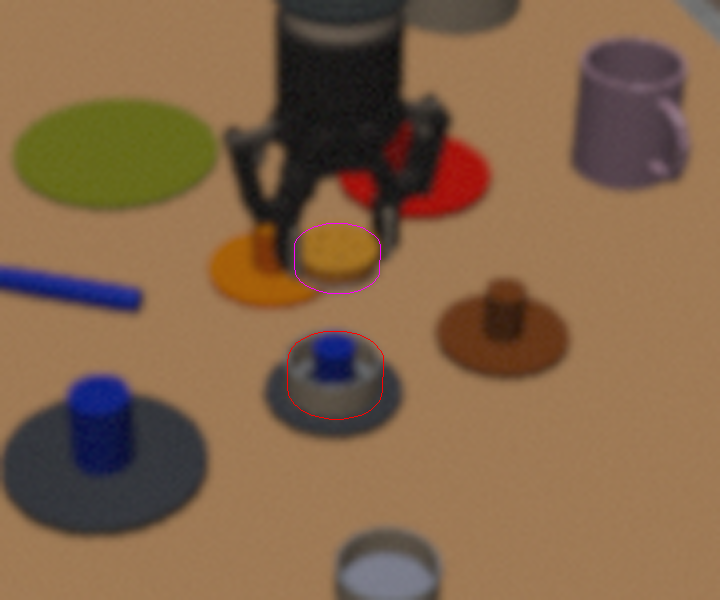

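The base is held level at (337,255), and the ring has stayed round the post at (335,375). I'll carry it to the plate.

Call:
send_rows:
  moves:
    - [[-0.2, 0.8, 0, 0, 0, 0], [-0.5, 2.4, 0, 0, 0, 0], [-1, 4.8, 0, 0, 0, 0], [-1.6, 7.8, 0, 0, 0, 0], [-2.2, 10.8, 0, 0, 0, 0], [-2.8, 13.8, 0, 0, 0, 0], [-3.4, 16.8, 0, 0, 0, 0], [-4, 19.8, 0, 0, 0, 0], [-4.6, 22.8, 0, 0, 0, 0], [-5.2, 25.8, 0, 0, 0, 0], [-5.8, 28.6, -0.5, 0, 0, 0], [-6.3, 30.8, -1.5, 0, 0, 0], [-6.5, 32, -2.5, 0, 0, 0], [-6.6, 32.5, -4, 0, 0, 0], [-6.6, 32.5, -5.3, 0, 0, 0], [-6.6, 32.5, -6.5, 0, 0, 0], [-6.6, 32.5, -7.4, 0, 0, 0], [-6.6, 32.5, -8, 0, 0, 0], [-6.6, 32.5, -8.4, 0, 0, 0], [-6.6, 32.5, -8.6, 0, 0, 0]]

```text
clock: 14.55
tcp_pos: [0.4329, 0.3093, 0.0146]
tcp_rot: [3.142, 0.0, 1.57]
ft_force: [0.4, 1.1, -1.4]
grip_width: 0.6
grip_force: 36.6
```

Call:
send_rows:
  moves:
    - [[0, 0, -0.1, 0, 0, 0], [0, 0, -0.2, 0, 0, 0], [0, 0, -0.3, 0, 0, 0], [0, 0, -0.4, 0, 0, 0], [0, 0, -0.4, 0, 0, 0]]

```text
clock: 15.05
tcp_pos: [0.4326, 0.3096, 0.0108]
tcp_rot: [3.142, -0.0, 1.571]
ft_force: [0.7, -0.4, 0.5]
grip_width: 0.609
grip_force: 36.6
```

```bash
python3 - <<'E'
from h import *
im=save('side','s6.png');o=get_obs();print(o['clock'],o['tcp_pos'],o['grip_width'],o['grip_force'],o['ft_force'])
p=o['tcp_pos'];z=p[2]+.001
c=cv2.cvtColor(im,cv2.COLOR_RGB2BGR)[70:220,120:300]; c=cv2.resize(c,None,fx=4,fy=4,interpolation=cv2.INTER_CUBIC)
h=np.round((cyl('side',p[0],p[1],.0265,z,z+.016)-[120,70]+.5)*4).astype(np.int32); cv2.polylines(c,[h],True,(255,0,255),1)
cv2.imwrite('pics/s6c.png',c)
E
```

```text
15.1 [0.43262406 0.30960415 0.01082841] 0.6028867184403026 36.593926660716534 [-0.02647468 -0.2455161  -0.09949   ]
```

View pics/s6c.png

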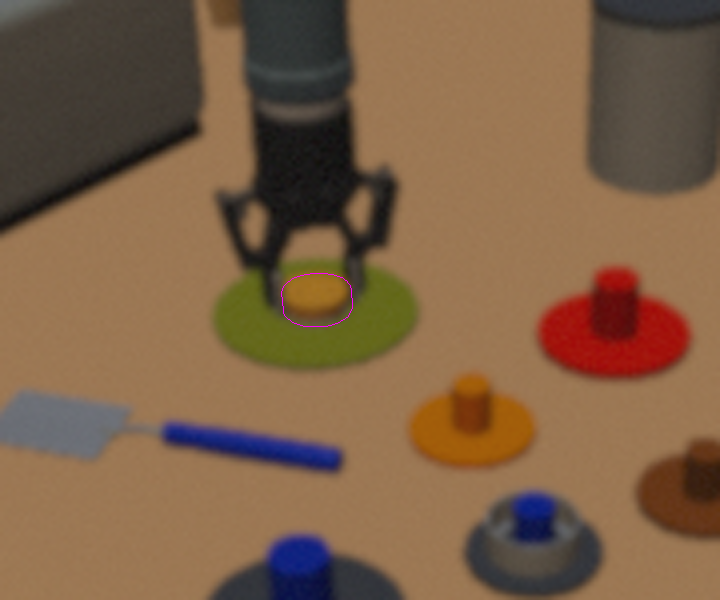

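The shortbread is about 2 mm above the plate, near its middle at (316,298). I'll ease it down, release and retreat.

Call:
send_rows:
  moves:
    - [[0, 0, -0.05, 0, 0, 0], [0, 0, -0.1, 0, 0, 0], [0, 0, -0.1, 0, 0, 0]]

```text
clock: 15.4
tcp_pos: [0.4326, 0.3095, 0.0097]
tcp_rot: [-3.141, 0.0, 1.571]
ft_force: [-0.2, -0.3, -0.2]
grip_width: 0.6
grip_force: 36.6
```

Call:
send_rows:
  moves:
    - [[0, 0, 0, 0, 0, 0], [0, 0, 0, 0, 0, 0], [0, 0, 0, 0, 0, 0], [0, 0, 0, 0, 0, 0], [0, 0, 0, 0, 0, 0], [0, 0, 0, 0, 0, 0]]
  gripper: 0.1

```text
clock: 16.0
tcp_pos: [0.4326, 0.3096, 0.0098]
tcp_rot: [3.142, -0.0, 1.571]
ft_force: [0.5, -0.5, -0.6]
grip_width: 0.904
grip_force: 0.0
```

Call:
send_rows:
  moves:
    - [[0, 0, 0.5, 0, 0, 0], [0, 0, 1.5, 0, 0, 0], [0, 0, 3, 0, 0, 0], [0, 0, 5, 0, 0, 0], [0, 0, 8, 0, 0, 0], [0, 0, 11, 0, 0, 0], [0, 0, 14, 0, 0, 0], [0, 0, 17, 0, 0, 0], [0, 0, 17, 0, 0, 0], [0, 0, 17, 0, 0, 0]]

```text
clock: 17.0
tcp_pos: [0.4332, 0.3099, 0.1817]
tcp_rot: [3.139, -0.001, 1.571]
ft_force: [-0.7, 0.2, -0.6]
grip_width: 0.898
grip_force: 0.0
```

```bash
python3 - <<'E'
from h import *
im=save('side','s7.png');o=get_obs();print(o['clock'],o['tcp_pos'],o['grip_width'],o['ft_force'])
c=cv2.cvtColor(im,cv2.COLOR_RGB2BGR)[70:220,120:300]; c=cv2.resize(c,None,fx=4,fy=4,interpolation=cv2.INTER_CUBIC)
h=np.round((cyl('side',.4326,.3096,.0265,.01,.026)-[120,70]+.5)*4).astype(np.int32); cv2.polylines(c,[h],True,(255,0,255),1)
cv2.imwrite('pics/s7c.png',c)
E
```

```text
17.05 [0.4324566  0.30948882 0.18024318] 0.89661791080953 [ 0.10917586 -0.19732732 -0.19235364]
```

View pics/s7c.png

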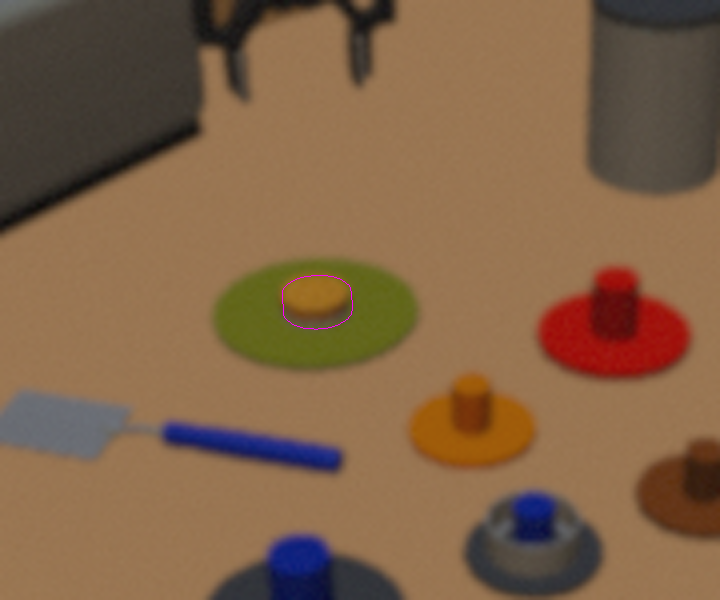

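The shortbread lies flat on the plate at (316,302), the ring is round the post at (533,535), and the gripper is clear.

```bash
python3 -c "
from plant import sign_off; print(sign_off())"
```

```text
the job is handed in; nothing more can be done
None
```

The job is handed in at about 17 s: the last picture shows the golden shortbread level near the middle of the green plate, its ring round the blue post on the stand's foot, and the gripper clear; no verdict came back.

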